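# Eject the rejected bolt with the spring slide

### The job

The red-tipped flange bolt failed inspection. Stand it head-down in the lane of the green ejector, between the brass pusher and the blue bin, and let go of it; then shove the red handle of the spring slide all the way to its end stop so that the bolt is pushed over into the blue bin, and let go so that the slide snaps back home by itself. Leave the two good bolts, the ring gauge and the blue cup where they are.

Things in the scene. Friction and masses are not known exactly. Their poses are not given: they have to be found in the camera images.
- station: Green ejector station fixed to the bench. Origin on the bench 10 mm in front of the front face of its grey counter box; x points away from the robot, y along the slide's stroke (towards the bin), z up; yaw within 0.2 rad. Green deck block: x -30 to 90, y -170 to 125, top at z 70 mm.
- box (a point): Middle of the lower front edge of the grey counter box over the slide: box station x 10 to 60, y -165 to 20, z 170 to 240 mm, on two posts at its rear corners (x 47 to 59). The handle travels beneath it; from straight above the gripper hits the box, so come in from the robot's side (-x) with the tool leaning back about 35 degrees from vertical. It is open below the box in front.
- eject (a joint): The spring slide's stroke in m: 0 is home, 0.090 is the end stop; it moves along the station's +y. A spring always pushes it home (2.5 N at home, about 5.6 N at the end, plus about 2 N to push the bolt), so it snaps back when let go. Bar, handle and brass pusher are one sliding piece.
- handle (a point): Middle of the top of the slide's red handle, an upright block 30 mm (x) by 16 mm (y), 68 mm tall, z 77 to 145 mm; its front face lies at station x = 5 mm, 5 mm in front of the box's front face, its top 25 mm below the counter box. At home it is at station y = -115 mm. Axes as the station's. Push it on its -y side; the slide's bar beneath it tops out at z 90 mm.
- pusher (a point): Foot of the front (+y) face of the brass pusher plate (56 mm wide in x, 8 mm thick, 48 mm tall), on the lane's centre line at deck height (z 70 mm). At home it is at station y = 45 mm; at the end stop at 135 mm. Axes as the station's.
- lane (a point): Middle of the lane where the bolt is to stand: on the deck top (z 70 mm), 45 mm ahead (+y) of the pusher at home and 35 mm before the deck's edge at the bin (station x 20, y 90 mm). The lane is 64 mm wide in x between two low kerbs 12 mm high. The bolt's axis may stand from 20 mm before to 25 mm beyond this point along y. Axes as the station's.
- bin (a point): Centre of the inner floor (z 5 mm) of the blue open bin, fixed to the station at the lane's end; inside 140 mm (x) by 160 mm (y), rim at z 60 mm, walls 5 mm. Axes as the station's.
- plate: Grey surface plate, 270 mm (its x) by 120 mm (its y), 30 mm thick, fixed; origin at the centre of its underside. The three bolts stand on its top (z 30 mm) roughly in a row along its x, about 70 mm apart.
- bolt_red: The rejected bolt, its last 22 mm painted red at the tip. Zinc-plated flange bolt standing head down, shank up, 110 mm tall, about 0.32 kg: head 33 mm wide from 0 to 18 mm, flange 43 mm diameter from 16 to 20 mm, shank 20 mm diameter from there to the tip. Origin at the centre of the head's underside, z along the shank to the tip. Best gripped by the shank, from above.
- bolt_red_mid (a point): Middle of the red-tipped bolt's length, 55 mm from the underside of its head on its axis.
- bolt_b: A good bolt with plain tip, same shape and origin; leave it standing.
- bolt_c: A good bolt with plain tip, same shape and origin; leave it standing.
- ring_gauge: Chrome thread ring gauge lying flat on the bench, 80 mm outside, 40 mm inside diameter, 25 mm tall; origin at the centre of its underside. Leave it.
- cup: Blue round sorting cup standing on the bench, 80 mm across the rim, 85 mm tall; origin at the centre of its underside. Leave it.
There are look-alikes about, which are no part of the job. Leave any purple look-alike of the bolt_red alone.

How it is judged:
By the outcome, as a careful person would: the job done as asked, in the order asked, and still so for the second after the job is handed in, with the robot touching nothing.
It also fails if it takes over 53 s, if anything falls off the work surface, if the arm or the gripper's body presses on something with over 40 N, if the wrist force passes 120 N, or if a joint passes its speed limit or range.

### The arm

A 6-joint arm with a two-finger parallel gripper is mounted at the origin on the work surface. World frame = base frame: x ahead of the robot, y to its left, z up, the work surface at z = 0. Lengths are in m, angles in rad, forces in N, time in s.
With the tool pointing down it reaches from about 0.425 to 0.925 m from the base axis. Payload 12.5 kg.
Tool frame: the origin (TCP) lies midway between the tips of the shut fingers; the grasp point (between the pads) lies 19 mm behind it; z points along the fingers, y is the line along which they close (so a half turn about z gives the same grasp; the last joint's range is limited). The gripper opens to 85 mm and grips with 20 to 120 N. Pads are 22 mm wide; open, the fingers measure 114 mm over their backs; the gripper's body (76 mm by 85 mm) begins 54 mm behind the grasp point. The pads swing forward as they close: fully open they stand 13 mm farther back than shut.
Start: joints at [-1.317, 0.491, 1.559, -0, 1.092, -0.106], TCP at [0.22, -0.585, 0.207] pointing down, gripper open.
Joint ranges: [-3.1, 3.1], [-0.84, 2.19], [0.05, 2.79], [-1.13, 4.28], [0.06, 2.93], [-2.69, 2.69]. Speed limits (rad/s): [2.22, 2.22, 2.79, 3.14, 3.14, 3.14].

### API

Orientations are given as a rotation vector (axis times angle).
In Python, from plant import ctrl gives the robot as it stands. The module is installed in compiled form; this text tells all that it offers.
- The arm moves only by the tool apply_moves, never from a script. Its argument "moves" is a list of rows, each a list of 7 numbers: the turn, a rotation vector about the world's x, y, z in rad, then the shift along the world's x, y, z in cm, then the finger opening in cm, from 0 to 8.54. In form: [[wx, wy, wz, dx, dy, dz, claw], ...]. A call has 1 to 12 rows; each row shifts and turns the commanded pose from where the row before left it; what a row does not reach is not made up. A row lasts 1/8 s, in which the tool goes at most 62.5 mm and 10.7 degrees, less where a joint would pass 70% of its speed; a pose out of reach is approached as far as the arm can. A call is refused whole if a number of a shift passes 6.25 or a number of a turn 0.188, either way. A call with a gripper value outside its range is refused whole. The fingers move at their own pace and stop on an object; "grip_force" is the grip in N (left out, the last holds). Time passes only in rows, so rows that do not move let the fingers close. It gives the time, the measured TCP pose, the force, the opening and the grip force at its end, in the units of the state.
- ctrl.read_state(): the state, without advancing time (a new reading comes with each control period).
- ctrl.read_camera(name): name is "scene" or "top" or "wrist"; returns the picture (480x640x3 uint8, blue, green, red); there is no depth.
- ctrl.camera_model(name): a dict with "intrinsics" (3x3 intrinsics, pixels), "world_to_cam" (4x4, takes a point from world to camera coordinates). Camera axes: x right, y down, z forward; pixel columns grow to the right and rows downward; lengths in m; the calibration is good to about 2 mm. A picture is of the moment at which its call begins: read the wrist's pose just before it. camera_model takes no time and is no camera call; for the wrist camera it gives the pose at the moment of the call.
- ctrl.sign_off(): hands the job in; it is judged then, once.
The state is a dict: "t": time; "joints": joint angles; "joint_vel": joint speeds; "tau": joint torques, N m; "tool_pos": TCP position; "orientation": TCP orientation; "wrist_force": force on the tool from outside, world axes, zero at the start; "wrist_torque": the same for the moment, N m; "opening": finger opening in m; "finger_force": force on a finger pad.
Only numpy, scipy, OpenCV 4.12 (cv2) and the standard library are available. Lean on these libraries where they do the work, as an engineer would, in place of code of your own. Each camera call takes 0.05 s, during which the arm holds its last target. There are 200 camera calls.

## Working session

There is one attempt and no reset: what is moved stays moved. The work goes in short steps, Python scripts to look and compute and a tool call to move; the robot and the scene stay as the last step left them, time stands still between calls to the robot, and variables do not carry over. Pictures are saved under pics/ and viewed, at most 10 in all, crops included, and the job is handed in when it is done.

Besides the shell and the picture viewer there is one more tool, called after ">>>" as name([rows], argument=value, ...), one row to a line, values as JSON. apply_moves: Moves the arm, as the interface text tells. Its arguments: {"type":"object","properties":{"moves":{"type":"array"},"grip_force":{"type":"number"}},"required":["moves"]}

```bash
mkdir -p pics; cat > h.py <<'E'
import numpy as np, cv2
from plant import ctrl
from scipy.spatial.transform import Rotation as R
def ray(name,u,v,M=None):
    m=M or ctrl.camera_model(name); K=np.array(m["intrinsics"]);T=np.array(m["world_to_cam"])
    d=T[:3,:3].T@np.linalg.solve(K,[u,v,1.]); c=-T[:3,:3].T@T[:3,3]
    return c,d
def onz(name,u,v,z,M=None):
    c,d=ray(name,u,v,M); return c+d*(z-c[2])/d[2]
def proj(name,p,M=None):
    m=M or ctrl.camera_model(name); T=np.array(m["world_to_cam"])
    q=np.array(m["intrinsics"])@(T[:3,:3]@np.array(p)+T[:3,3]); return q[:2]/q[2]
def tri(a,b):
    (c1,d1),(c2,d2)=a,b
    s=np.linalg.lstsq(np.stack([d1,-d2],1),c2-c1,rcond=None)[0]
    p,q=c1+s[0]*d1,c2+s[1]*d2
    return (p+q)/2,np.linalg.norm(p-q)
E
python3 - <<'E'
from h import *
for n in ["scene","top"]:
    cv2.imwrite(f"pics/{n}0.png",ctrl.read_camera(n))
    c,d=ray(n,320,240);print(n,c,d)
print(ctrl.read_state())
E
```

```text
scene [ 1.28040875 -0.79185088  0.77962292] [-0.62550536  0.58477166 -0.51661814]
top [ 0.32643688 -0.07937231  1.27951911] [ 0.15214333 -0.00847318 -0.9884205 ]
{'t': 0.1, 'joints': array([-1.31659017e+00,  4.91487573e-01,  1.55936999e+00, -1.52435426e-05,
        1.09167483e+00, -1.05611739e-01]), 'joint_vel': array([-0.00034391, -0.00211637, -0.00078434, -0.00110424,  0.00086626,
        0.00018116]), 'tau': array([ 2.81634173e-03, -6.19444728e+01, -2.62024856e+01, -6.43906628e-05,
        2.91425393e-03, -5.61560995e-06]), 'tool_pos': array([ 0.22002347, -0.58477043,  0.20639983]), 'orientation': array([-3.08996431e+00, -5.61999919e-01,  1.30717114e-04]), 'wrist_force': array([0.8390937 , 0.08278659, 0.10881954]), 'wrist_torque': array([0.0306997 , 0.01138259, 0.01085367]), 'finger_force': 0.0, 'opening': 0.08520023655732638}
```

View pics/scene0.png

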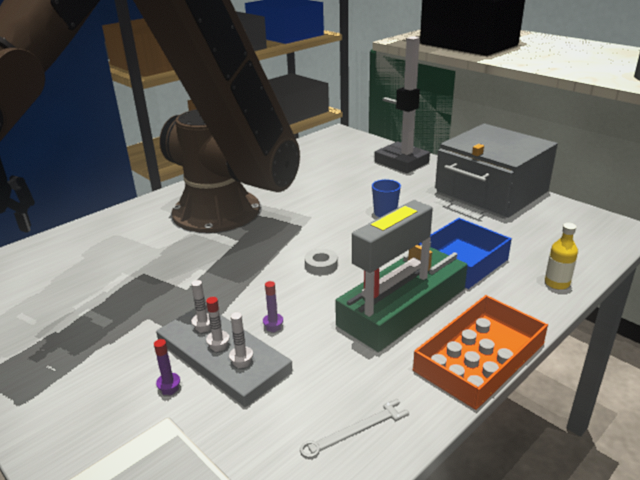

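View pics/top0.png

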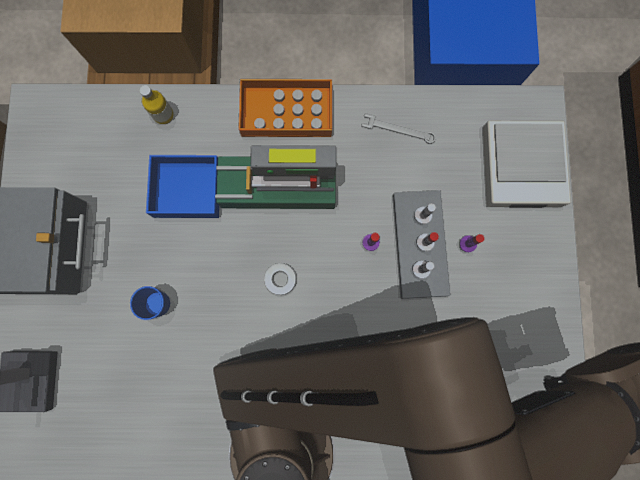

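The scene has three red-tipped bolts. Scene (213,325) / top (428,240) has a zinc body and stands on the plate, so it fits. Scene (167,370) / top (470,242) and scene (271,305) / top (372,240) are purple look-alikes standing on the bench. The ejector is in the top view at x 150–337, y 145–217, with the bin on the left.

```bash
cat > m1.py <<'E'
from h import *
im={n:cv2.imread(f"pics/{n}0.png") for n in("scene","top")}
hsv={n:cv2.cvtColor(im[n],cv2.COLOR_BGR2HSV) for n in im}
def blobs(n,lo,hi,box,amin=15):
    m=cv2.inRange(hsv[n],np.array(lo),np.array(hi))
    if lo[0]==0: m|=cv2.inRange(hsv[n],np.array([174,lo[1],lo[2]]),np.array([180,255,255]))
    k=np.zeros_like(m);x0,y0,x1,y1=box;k[y0:y1,x0:x1]=m[y0:y1,x0:x1]
    N,L,S,C=cv2.connectedComponentsWithStats(k)
    return [(S[i],C[i].round(1),cv2.minAreaRect(np.argwhere(L==i)[:,::-1].astype(np.float32))) for i in range(1,N) if S[i][4]>=amin]
red={n:blobs(n,(0,150,90),(6,255,255),b) for n,b in(("scene",(140,240,420,400)),("top",(230,150,500,260)))}
for n in red:
    for s,c,r in red[n]: print(n,"red",s,c)
for n,b in(("top",(140,140,350,220)),):
    for nm,lo,hi in(("green",(60,80,30),(85,255,255)),("blue",(105,120,60),(125,255,255)),("brass",(10,120,100),(25,255,255)),("yel",(26,120,100),(34,255,255))):
        for s,c,r in blobs(n,lo,hi,b,30): print(n,nm,s,c,cv2.boxPoints(r).round(0).tolist())
for s,c,r in blobs("top",(0,0,60),(180,60,130),(385,180,455,305),300):
    print("plate",s,c,r,[onz("top",*p,.03).round(3) for p in cv2.boxPoints(r)])
E
python3 m1.py; python3 - <<'E'
import cv2,numpy as np
t=cv2.imread("pics/top0.png");s=cv2.imread("pics/scene0.png")
a=cv2.resize(s[260:400,140:300],None,fx=2.5,fy=2.5);a=cv2.resize(a,(340,298))
b=cv2.resize(t[180:305,350:490],(340,298))
c=cv2.resize(t[140:225,140:345],(680,282))
cv2.imwrite("pics/crop1.png",np.vstack([np.hstack([a,b]),c]))
E
```

```text
scene red [375 269   4  28  88] [376.2 282. ]
scene red [265 282   9   5  38] [269.3 284.1]
scene red [207 297  10   7  60] [211.5 300. ]
scene red [154 339  12   9  77] [159.6 342.9]
top red [310 178   7   4  26] [313.  179.4]
top red [371 233   8   8  51] [374.5 236.7]
top red [430 233   8   8  54] [433.6 236.4]
top red [476 235   8   8  48] [479.4 238. ]
top green [218 157  33   9 285] [233.7 161. ] [[218.0, 165.0], [218.0, 157.0], [250.0, 157.0], [250.0, 165.0]]
top green [286 169  32   2  61] [302.1 169.5] [[286.0, 169.0], [317.0, 169.0], [317.0, 170.0], [286.0, 170.0]]
top green [217 171  31  23 668] [231.1 182.1] [[217.0, 193.0], [217.0, 171.0], [247.0, 171.0], [247.0, 193.0]]
top green [ 216  182  119   21 1175] [287.4 196.4] [[216.0, 182.0], [334.0, 182.0], [334.0, 202.0], [216.0, 202.0]]
top blue [ 146  155   73   63 3878] [184.  186.6] [[146.0, 155.0], [218.0, 155.0], [218.0, 217.0], [146.0, 217.0]]
top brass [246 167   4  23  80] [247.7 178.4] [[246.0, 167.0], [249.0, 167.0], [249.0, 189.0], [246.0, 189.0]]
top yel [269 149  47  14 657] [292.  155.5] [[269.0, 149.0], [315.0, 149.0], [315.0, 162.0], [269.0, 162.0]]
plate [ 385  190   66  115 4972] [418.7 249.7] ((417.5, 247.0), (114.0, 65.0), 90.0) [array([ 0.649, -0.256,  0.03 ]), array([ 0.649, -0.421,  0.03 ]), array([ 0.361, -0.411,  0.03 ]), array([ 0.36 , -0.251,  0.03 ])]
```

View pics/crop1.png

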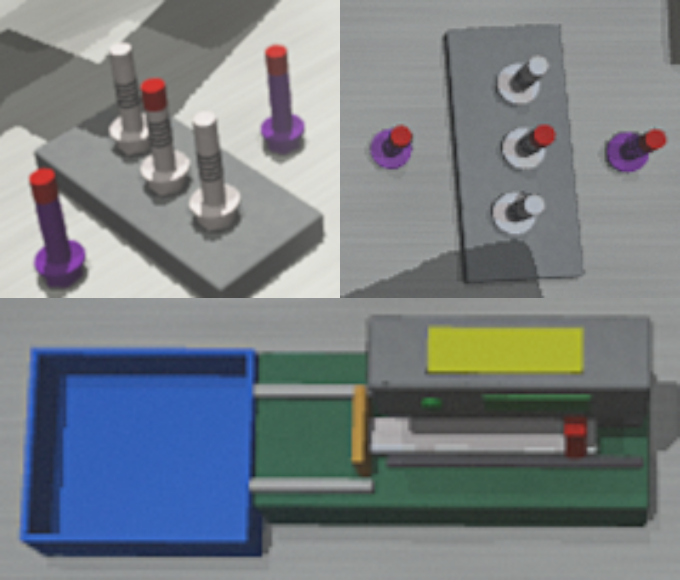

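The crop confirms it: the middle bolt at top (428,240) / scene (213,325) has a grey shank with a red tip and stands on the plate, while the two purple ones stand on the bench. Next I need the bolt position and the station pose.

```bash
python3 - <<'E'
from h import *
t=tri(ray("top",433.6,236.4),ray("scene",211.5,300));print("tip",t, onz("top",434,236,.14),"flange",onz("top",427,242,.05),onz("scene",217.5,341,.05))
for u,v in((371+4,237),(479.4,238)): print("purple",onz("top",u,v,.11))
print("good",onz("top",431,207,.14),onz("top",430.5,264.5,.14))
print("bin rim",[onz("top",140+x/3.317,140+(y-298)/3.318,.06).round(4) for x,y in((33,350),(255,350),(248,541),(22,541))])
print("deck edge",[onz("top",140+x/3.317,140+(y-298)/3.318,.07).round(4) for x,y in((265,506),(645,508))])
print("box top",[onz("top",140+x/3.317,140+(y-298)/3.318,.24).round(4) for x,y in((367,388),(651,388),(650,317),(370,317))])
print("pusher top",[onz("top",140+x/3.317,140+(y-298)/3.318,.118).round(4) for x,y in((352,387),(350,463))])
print("handle",tri(ray("top",313,178),ray("scene",376,272)), onz("top",313.5,179,.145))
E
```

```text
tip (array([ 0.51181173, -0.34999061,  0.1381062 ]), np.float64(0.0003054827153597238)) [ 0.5123553  -0.35061786  0.14      ] flange [ 0.51193886 -0.35427004  0.05      ] [ 0.52167756 -0.35617991  0.05      ]
purple [ 0.51421327 -0.21886957  0.11      ]
purple [ 0.51298381 -0.46431244  0.11      ]
good [ 0.58035869 -0.34589729  0.14      ] [ 0.44666984 -0.34052448  0.14      ]
bin rim [array([0.7275, 0.3401, 0.06  ]), array([0.7282, 0.1711, 0.06  ]), array([0.58 , 0.171, 0.06 ]), array([0.5792, 0.3399, 0.06  ])]
deck edge [array([0.6045, 0.1573, 0.07  ]), array([ 0.6042, -0.125 ,  0.07  ])]
box top [array([0.6437, 0.0608, 0.24  ]), array([ 0.6445, -0.1226,  0.24  ]), array([ 0.6923, -0.122 ,  0.24  ]), array([0.6915, 0.0601, 0.24  ])]
pusher top [array([0.6816, 0.0881, 0.118 ]), array([0.6252, 0.088 , 0.118 ])]
handle (array([ 0.65624705, -0.06792791,  0.12729235]), np.float64(0.011728453215531495)) [ 0.6446774  -0.07350065  0.145     ]
```

Yaw is about 0 and the station origin about (0.634, 0.043); deck, box and pusher sizes agree. Lane is about (0.654, 0.133), the red bolt about (0.512, −0.351). Moving above the bolt.

>>> apply_moves([
  [0, 0, -0.045, 3.65, 2.9, 0, 8.5],
  [0, 0, -0.045, 3.65, 2.9, 0, 8.5],
  [0, 0, -0.045, 3.65, 2.9, 0, 8.5],
  [0, 0, -0.045, 3.65, 2.9, 0, 8.5],
  [0, 0, -0.045, 3.65, 2.9, 0, 8.5],
  [0, 0, -0.045, 3.65, 2.9, 0, 8.5],
  [0, 0, -0.045, 3.65, 2.9, 0, 8.5],
  [0, 0, -0.045, 3.65, 3.1, 0, 8.5],
  [0, 0, 0, 0, 0, 0, 8.5],
])

```text
t: 1.23
tool_pos: [0.5139, -0.3488, 0.2064]
orientation: [-3.141, -0.005, 0.001]
wrist_force: [-0.2, 0.0, -0.6]
opening: 0.0852
finger_force: 0.0
```

```bash
python3 - <<'E'
from h import *
s=ctrl.read_state();print(s["tool_pos"],s["orientation"],R.from_rotvec(s["orientation"]).as_matrix().round(3),s["t"])
M=ctrl.camera_model("wrist");w=ctrl.read_camera("wrist");cv2.imwrite("pics/w1.png",w)
print("pred tip",proj("wrist",[.512,-.351,.14],M),"good",proj("wrist",[.580,-.346,.14],M))
h=cv2.cvtColor(w,cv2.COLOR_BGR2HSV);m=cv2.inRange(h,(0,150,90),(6,255,255))|cv2.inRange(h,(174,150,90),(180,255,255))
N,L,S,C=cv2.connectedComponentsWithStats(m)
for i in range(1,N):
    if S[i][4]>40: print(S[i],C[i],onz("wrist",*C[i],.14,M),onz("wrist",*C[i],.13,M))
E
```

```text
[ 0.51386647 -0.34879085  0.20644124] [-3.14103738e+00 -4.50898745e-03  5.10073011e-04] [[ 1.     0.003 -0.   ]
 [ 0.003 -1.     0.001]
 [-0.    -0.001 -1.   ]] 1.225
pred tip [321.66403141 246.02296896] good [313.83493288 135.55504535]
[120 213  29  29 629] [134.03974563 227.10492846] [ 0.52416789 -0.23363212  0.14      ] [ 0.52116505 -0.2287554   0.13      ]
[468 217  30  28 614] [482.88599349 231.30130293] [ 0.52210301 -0.45204932  0.14      ] [ 0.51901207 -0.45649181  0.13      ]
[307 233  31  29 699] [321.51359084 246.9527897 ] [ 0.51137335 -0.35090856  0.14      ] [ 0.50782461 -0.35103568  0.13      ]
```

View pics/w1.png

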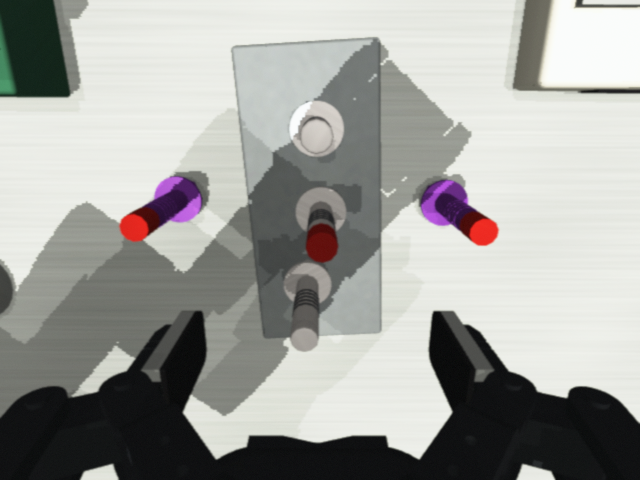

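The wrist view shows the red tip at (321,247), between the purple ones at (134,227) and (483,231). That gives (0.5116, −0.3509), which agrees with the other views. Descending and gripping.

>>> apply_moves([
  [0, 0, 0, -0.2, -0.2, -3, 8.5],
  [0, 0, 0, 0, 0, -3, 8.5],
  [0, 0, 0, 0, 0, -3, 8.5],
  [0, 0, 0, 0, 0, -2.4, 8.5],
  [0, 0, 0, 0, 0, 0, 3.5],
  [0, 0, 0, 0, 0, 0, 1.5],
  [0, 0, 0, 0, 0, 0, 1.5],
  [0, 0, 0, 0, 0, 0, 1.5],
  [0, 0, 0, 0, 0, 0, 1.5],
  [0, 0, 0, 0, 0, 0, 1.5],
  [0, 0, 0, 0, 0, 0, 1.5],
], grip_force=70)

```text
t: 2.65
tool_pos: [0.5104, -0.353, 0.0941]
orientation: [3.141, 0.0, 0.002]
wrist_force: [-0.1, 1.6, 5.3]
opening: 0.0178
finger_force: 68.3
```

>>> apply_moves([
  [0, 0, 0, 0, 0, 1.5, 1.5],
  [0, 0, 0, 0, 0, 3.5, 1.5],
  [0, 0, 0, 0, 0, 4, 1.5],
  [0, 0, 0, 0, 0, 3, 1.5],
  [0, 0, 0, 0, 3, 0, 1.5],
  [0, 0, 0, 0, 5, 0, 1.5],
  [0, 0, 0, 0, 5, 0, 1.5],
  [0, 0, 0, 0, 5, 0, 1.5],
  [0, 0, 0, 0, 5, 0, 1.5],
  [0, 0, 0, 0, 5, 0, 1.5],
  [0, 0, 0, 0, 5, 0, 1.5],
  [0, 0, 0, 0, 5, 0, 1.5],
])

```text
t: 4.15
tool_pos: [0.5098, 0.0286, 0.2139]
orientation: [3.141, -0.0, 0.001]
wrist_force: [1.8, 0.1, -3.0]
opening: 0.0176
finger_force: 68.8
```

>>> apply_moves([
  [0, 0, 0, 0, 5, 0, 1.5],
  [0, 0, 0, 0, 4, 0, 1.5],
  [0, 0, 0, 0, 2, 0, 1.5],
  [0, 0, 0, 3, 0, 0, 1.5],
  [0, 0, 0, 4, 0, 0, 1.5],
  [0, 0, 0, 4, 0, 0, 1.5],
  [0, 0, 0, 2, 0, 0, 1.5],
  [0, 0, 0, 0, 0, 0, 1.5],
  [0, 0, 0, 0, 0, 0, 1.5],
])

```text
t: 5.28
tool_pos: [0.6392, 0.137, 0.2133]
orientation: [3.141, -0.0, -0.001]
wrist_force: [-0.9, 0.0, -2.7]
opening: 0.0177
finger_force: 68.9
```

```bash
python3 - <<'E'
from h import *
s=ctrl.read_state();print(s["tool_pos"],s["orientation"],s["opening"],s["wrist_force"],s["t"])
a=ctrl.read_camera("scene");b=ctrl.read_camera("top")
p=np.r_[s["tool_pos"][:2],.1]
print("scene bolt pred",proj("scene",s["tool_pos"]))
cv2.imwrite("pics/p1.png",np.hstack([cv2.resize(a[120:320,320:520],(400,400)),cv2.resize(b[120:240,130:250],(400,400))]))
E
```

```text
[0.63924509 0.13703061 0.21326021] [ 3.14144871e+00 -8.36392710e-05 -8.17248688e-04] 0.017668856779312115 [-0.9447617   0.0494435  -2.70978659] 5.275
scene bolt pred [432.10390195 196.4479293 ]
```

View pics/p1.png

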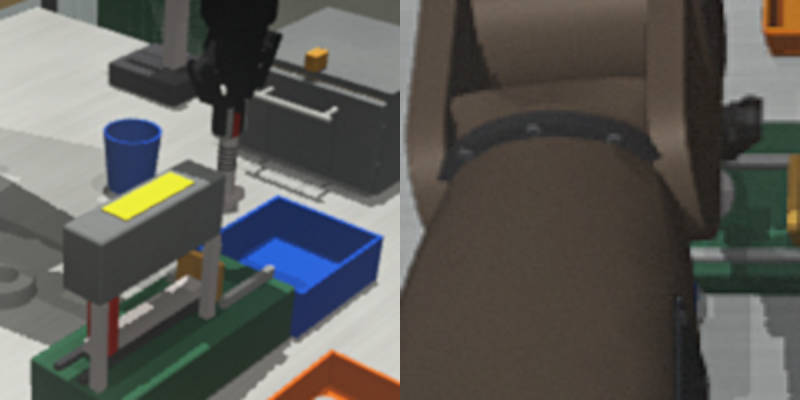

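The bolt hangs upright, and the lane and pusher are clear beneath it. Lowering.

>>> apply_moves([
  [0, 0, 0, 1.4, 0, 0, 1.5],
  [0, 0, 0, 0, 0, -2, 1.5],
  [0, 0, 0, 0, 0, -2.5, 1.5],
  [0, 0, 0, 0, 0, -2, 1.5],
  [0, 0, 0, 0, 0, -1, 1.5],
  [0, 0, 0, 0, 0, -0.2, 1.5],
  [0, 0, 0, 0, 0, 0, 1.5],
])

```text
t: 6.25
tool_pos: [0.6545, 0.1371, 0.1366]
orientation: [-3.142, 0.0, -0.002]
wrist_force: [0.2, -0.1, -3.2]
opening: 0.0177
finger_force: 69.0
```

>>> apply_moves([
  [0, 0, 0, 0, 0, -0.1, 1.5],
  [0, 0, 0, 0, 0, -0.1, 1.5],
  [0, 0, 0, 0, 0, 0, 1.5],
])

```text
t: 6.62
tool_pos: [0.6542, 0.137, 0.1342]
orientation: [3.142, -0.0, 0.001]
wrist_force: [-0.9, 0.1, -1.5]
opening: 0.0173
finger_force: 69.2
```

>>> apply_moves([
  [0, 0, 0, 0, 0, -0.05, 1.5],
  [0, 0, 0, 0, 0, 0, 1.5],
])

```text
t: 6.88
tool_pos: [0.6544, 0.1371, 0.1341]
orientation: [-3.142, 0.0, -0.002]
wrist_force: [-0.2, 0.8, 4.5]
opening: 0.0174
finger_force: 69.7
```

>>> apply_moves([
  [0, 0, 0, 0, 0, 0, 2.2],
  [0, 0, 0, 0, 0, 0, 2.8],
  [0, 0, 0, 0, 0, 0, 4],
  [0, 0, 0, 0, 0, 0, 5],
  [0, 0, 0, 0, 0, 0, 5],
  [0, 0, 0, 0, 0, 2, 5],
  [0, 0, 0, 0, 0, 3, 5],
  [0, 0, 0, 0, 0, 4, 5],
  [0, 0, 0, 0, 0, 2, 5],
  [0, 0, 0, -4, 0, 0, 5],
  [0, 0, 0, -5, 0, 0, 5],
  [0, 0, 0, -5, 0, 0, 5],
], grip_force=20)

```text
t: 8.38
tool_pos: [0.5125, 0.1369, 0.2433]
orientation: [3.142, -0.001, 0.0]
wrist_force: [0.3, -0.4, 0.7]
opening: 0.0501
finger_force: 0.0
```

```bash
python3 - <<'E'
from h import *
s=ctrl.read_state();print(s["tool_pos"],s["t"])
a=ctrl.read_camera("scene");b=ctrl.read_camera("top")
print(proj("scene",[.654,.137,.18]),proj("top",[.654,.137,.18]))
cv2.imwrite("pics/p2.png",np.hstack([cv2.resize(a[120:320,320:520],(400,400)),cv2.resize(b[120:240,130:250],(400,400))]))
E
```

```text
[0.51248848 0.13694018 0.24332489] 8.375
[436.59308803 212.51988179] [220.48654351 170.41715515]
```

View pics/p2.png

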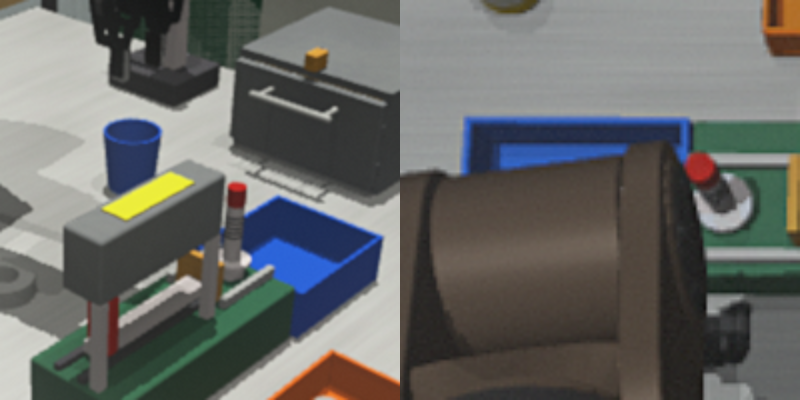

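The bolt stands free and upright in the lane, with its shank at about (232,225) in the left panel and no longer held. Next the fingers shut, the tool leans 40° and moves in front of the handle.

>>> apply_moves([
  [0, -0.116, 0, -0.2, -3.6, -1, 0],
  [0, -0.116, 0, -0.2, -3.6, -2, 0],
  [0, -0.116, 0, -0.2, -3.6, -2, 0],
  [0, -0.116, 0, -0.2, -3.6, -2, 0],
  [0, -0.116, 0, -0.2, -3.6, -2, 0],
  [0, -0.118, 0, -0.2, -3.6, -2, 0],
  [0, 0, 0, 0, -3.6, -2, 0],
  [0, 0, 0, 0, 0, 0, 0],
  [0, 0, 0, 0, 0, 0, 0],
], grip_force=40)

```text
t: 9.6
tool_pos: [0.5088, -0.0281, 0.1495]
orientation: [-2.975, -0.039, -0.754]
wrist_force: [-0.1, -0.1, -0.3]
opening: -0.0003
finger_force: 0.0
```

```bash
python3 - <<'E'
from h import *
s=ctrl.read_state();print(s["tool_pos"],R.from_rotvec(s["orientation"]).as_matrix().round(3),s["joints"].round(2),s["t"])
M=ctrl.camera_model("wrist");w=ctrl.read_camera("wrist");cv2.imwrite("pics/w2.png",w)
print("handle front top corners",proj("wrist",[.639,-.080,.145],M),proj("wrist",[.639,-.064,.145],M))
E
```

```text
[ 0.50882685 -0.02807246  0.14948457] [[ 0.879  0.043  0.475]
 [ 0.007 -0.997  0.077]
 [ 0.477 -0.064 -0.877]] [-0.31  0.3   2.23  0.97  0.26  0.33] 9.6
handle front top corners [426.71561675  48.1017099 ] [396.29368213  48.20298676]
```

View pics/w2.png

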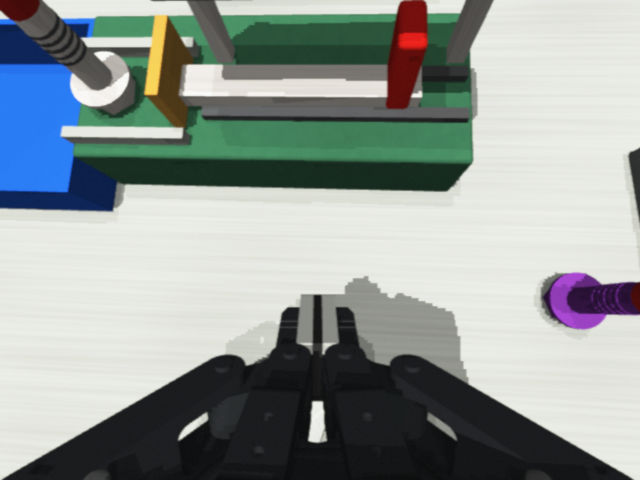

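The wrist view shows the handle's top at (413,42), as predicted, and the bolt still standing at (100,80). The lean came up short because the wrist is near singular, so I'll go out further and down the −y side before correcting it.

>>> apply_moves([
  [0, 0, 0, 1.2, -1.4, 0, 0],
  [0, 0, 0, 1.2, -1.4, 0, 0],
  [0, 0, 0, 1.2, -1.4, 0, 0],
  [0, 0, 0, 1.2, -1.4, 0, 0],
  [0, 0, 0, 1.2, -1.4, 0, 0],
  [0, 0, 0, 1.2, -1.4, 0, 0],
  [0, 0, 0, 0, 0, 0, 0],
])

```text
t: 10.52
tool_pos: [0.5813, -0.1132, 0.1492]
orientation: [-2.975, -0.04, -0.754]
wrist_force: [0.6, -0.2, 0.3]
opening: -0.0001
finger_force: 0.0
```

```bash
cat > want.py <<'E'
from h import *
s=ctrl.read_state();Q=R.from_rotvec(s["orientation"])
c,n=np.cos(.646),np.sin(.646)
W=R.from_matrix(np.array([[c,0,n],[0,-1,0],[n,0,-c]]))
print(s["tool_pos"].round(4),s["joints"].round(2),"need",(W*Q.inv()).as_rotvec().round(3),s["wrist_force"].round(1),s["t"])
E
python3 want.py
```

```text
[ 0.5813 -0.1132  0.1492] [-0.43  0.4   2.04  0.8   0.38  0.41] need [-0.06  -0.149 -0.048] [ 0.6 -0.2  0.3] 10.525
```

>>> apply_moves([
  [-0.01, -0.025, -0.008, 0.2, 0, -0.6, 0],
  [-0.01, -0.025, -0.008, 0.2, 0, -0.6, 0],
  [-0.01, -0.025, -0.008, 0.2, 0, -0.6, 0],
  [-0.01, -0.025, -0.008, 0.2, 0, -0.6, 0],
  [-0.01, -0.025, -0.008, 0.2, 0, -0.6, 0],
  [-0.01, -0.025, -0.008, 0.2, 0, -0.6, 0],
  [0, 0, 0, 0, 0, 0, 0],
])

```text
t: 11.4
tool_pos: [0.5918, -0.1115, 0.1127]
orientation: [-2.978, -0.001, -0.995]
wrist_force: [0.4, -0.1, -0.5]
opening: 0.0
finger_force: 0.0
```

```bash
python3 want.py
```

```text
[ 0.5918 -0.1115  0.1127] [-0.41  0.48  2.15  1.95  0.26 -0.72] need [-0.001 -0.001 -0.001] [ 0.4 -0.1 -0.5] 11.4
```

>>> apply_moves([
  [0, 0, 0, 0.6, 0, 0, 0],
  [0, 0, 0, 0.6, 0, 0, 0],
  [0, 0, 0, 0.6, 0, 0, 0],
  [0, 0, 0, 0.6, 0, 0, 0],
  [0, 0, 0, 0.6, 0, 0, 0],
  [0, 0, 0, 0.6, 0, 0, 0],
  [0, 0, 0, 0.6, 0, 0, 0],
  [0, 0, 0, 0.6, 0, 0, 0],
  [0, 0, 0, 0.6, 0, 0, 0],
  [0, 0, 0, 0.6, 0, 0, 0],
  [0, 0, 0, 0, 0, 0, 0],
])

```text
t: 12.78
tool_pos: [0.6529, -0.1121, 0.1133]
orientation: [-2.978, -0.001, -0.998]
wrist_force: [0.6, -0.3, -0.1]
opening: 0.0002
finger_force: 0.0
```

```bash
python3 want.py; python3 - <<'E'
from h import *
w=ctrl.read_camera("wrist");cv2.imwrite("pics/w3.png",w)
E
```

```text
[ 0.6529 -0.1121  0.1133] [-0.36  0.53  2.01  1.67  0.22 -0.4 ] need [-0.     0.001 -0.001] [ 0.6 -0.3 -0.1] 12.775
```

View pics/w3.png

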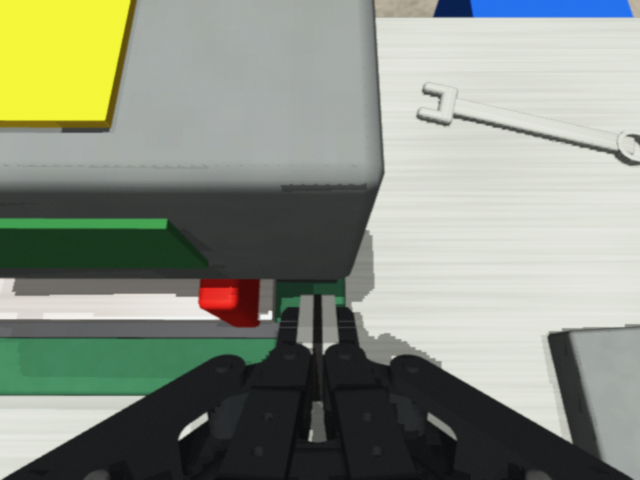

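The wrist view shows the shut fingers at (320,305), beside the red handle at (230,300) on its −y side and below the box front. Pushing.

>>> apply_moves([
  [0, 0, 0, 0, 0.7, 0, 0],
  [0, 0, 0, 0, 0.7, 0, 0],
  [0, 0, 0, 0, 0.7, 0, 0],
  [0, 0, 0, 0, 0.7, 0, 0],
  [0, 0, 0, 0, 0.7, 0, 0],
  [0, 0, 0, 0, 0.7, 0, 0],
])

```text
t: 13.58
tool_pos: [0.6522, -0.0698, 0.1131]
orientation: [-2.979, -0.0, -0.997]
wrist_force: [-3.7, -2.5, 0.9]
opening: -0.0002
finger_force: 3.4
```

```bash
python3 want.py
```

```text
[ 0.6522 -0.0698  0.1131] [-0.28  0.53  2.03  1.84  0.17 -0.5 ] need [ 0. -0. -0.] [-3.7 -2.5  0.9] 13.575
```

>>> apply_moves([
  [0, -0.02, 0, -0.05, 0.5, 0, 0],
  [0, -0.02, 0, 0, 0.5, 0, 0],
  [0, -0.02, 0, 0, 0.5, 0, 0],
  [0, -0.02, 0, 0, 0.5, 0, 0],
  [0, -0.02, 0, 0, 0.5, 0, 0],
  [0, -0.02, 0, 0, 0.5, 0, 0],
])

```text
t: 14.32
tool_pos: [0.6534, -0.0404, 0.1142]
orientation: [2.911, -0.001, 1.18]
wrist_force: [4.9, -7.2, -0.2]
opening: 0.0004
finger_force: 3.2
```

```bash
python3 want.py
```

```text
[ 0.6534 -0.0404  0.1142] [-0.23  0.54  2.12  2.6   0.32 -1.22] need [-0.     0.124  0.001] [ 4.9 -7.2 -0.2] 14.325
```

>>> apply_moves([
  [0, 0, 0, 0, 0.6, 0, 0],
  [0, 0, 0, 0, 0.6, 0, 0],
  [0, 0, 0, 0, 0.6, 0, 0],
  [0, 0, 0, 0, 0.6, 0, 0],
  [0, 0, 0, 0, 0.5, 0, 0],
])

```text
t: 14.95
tool_pos: [0.6532, -0.0111, 0.1141]
orientation: [-2.912, 0.001, -1.179]
wrist_force: [3.9, -5.5, -1.6]
opening: -0.0002
finger_force: 2.6
```

```bash
python3 want.py; python3 - <<'E'
from h import *
a=ctrl.read_camera("scene");b=ctrl.read_camera("top")
print("pusher end",proj("scene",[.654,.178,.118]),proj("top",[.654,.178,.118]))
cv2.imwrite("pics/p3.png",np.hstack([cv2.resize(a[150:350,320:520],(400,400)),cv2.resize(b[130:240,140:350],(400,400))]))
E
```

```text
[ 0.6532 -0.0111  0.1141] [-0.17  0.54  2.12  2.74  0.3  -1.31] need [-0.     0.123  0.   ] [ 3.9 -5.5 -1.6] 14.95
pusher end [445.5170243  230.57206951] [208.15785227 177.84913496]
```

View pics/p3.png

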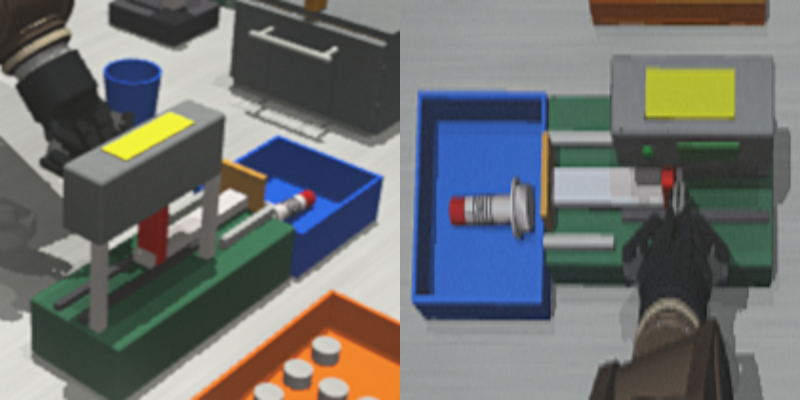

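The bolt has tipped into the bin and lies at about (490,210) in the right panel. Creeping on to the end stop.

>>> apply_moves([
  [0, 0, 0, 0, 0.3, 0, 0],
  [0, 0, 0, 0, 0.3, 0, 0],
  [0, 0, 0, 0, 0.2, 0, 0],
  [0, 0, 0, 0, 0, 0, 0],
])

```text
t: 15.55
tool_pos: [0.6531, -0.0032, 0.1141]
orientation: [-2.912, 0.0, -1.178]
wrist_force: [3.8, -4.8, -0.4]
opening: 0.0001
finger_force: 2.7
```

>>> apply_moves([
  [0, 0, 0, 0, 0.2, 0, 0],
  [0, 0, 0, 0, 0.2, 0, 0],
  [0, 0, 0, 0, 0, 0, 0],
])

```text
t: 15.92
tool_pos: [0.6531, 0.0008, 0.1141]
orientation: [-2.912, 0.001, -1.178]
wrist_force: [2.7, -5.0, -0.1]
opening: -0.0001
finger_force: 2.8
```

>>> apply_moves([
  [0, 0, 0, 0, 0.15, 0, 0],
  [0, 0, 0, 0, 0.15, 0, 0],
  [0, 0, 0, 0, 0, 0, 0],
])

```text
t: 16.3
tool_pos: [0.6531, 0.0028, 0.114]
orientation: [2.912, -0.004, 1.178]
wrist_force: [3.4, -13.6, -0.2]
opening: 0.0
finger_force: 6.5
```

>>> apply_moves([
  [0, 0, 0, 0, 0.1, 0, 0],
  [0, 0, 0, 0, 0, 0, 0],
])

```text
t: 16.55
tool_pos: [0.6531, 0.0031, 0.114]
orientation: [2.912, -0.006, 1.178]
wrist_force: [2.5, -18.2, -0.7]
opening: -0.0001
finger_force: 9.1
```

The slide is at its end stop: the force rises with almost no motion. Withdrawing straight back so it snaps home.

>>> apply_moves([
  [0, 0, 0, -5, 0, 0, 0],
  [0, 0, 0, -5, 0, 0, 0],
  [0, 0, 0, -4, 0, 1, 0],
  [0, 0, 0, -2, 0, 2, 0],
  [0, 0, 0, 0, 0, 2, 0],
  [0, 0, 0, 0, 0, 0, 0],
  [0, 0, 0, 0, 0, 0, 0],
  [0, 0, 0, 0, 0, 0, 0],
])

```text
t: 17.55
tool_pos: [0.492, 0.0051, 0.1625]
orientation: [-2.914, -0.001, -1.173]
wrist_force: [0.5, -1.1, 0.6]
opening: -0.0001
finger_force: 0.0
```

```bash
python3 want.py; python3 - <<'E'
from h import *
a=ctrl.read_camera("scene");b=ctrl.read_camera("top")
cv2.imwrite("pics/p4.png",np.hstack([cv2.resize(a[150:410,140:520],(400,400)),cv2.resize(b[130:310,120:490],(400,400))]))
E
```

```text
[0.492  0.0051 0.1625] [-0.21  0.29  2.44  2.74  0.38 -1.35] need [-0.001  0.119 -0.001] [ 0.5 -1.1  0.6] 17.55
```

View pics/p4.png

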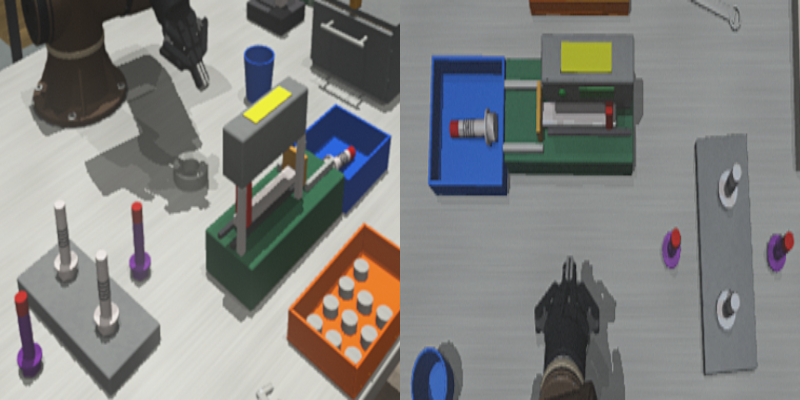

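The final view shows the bolt in the bin at (472,128) and the slide back home, with the pusher at (540,108). The good bolts, the purple look-alikes, the ring and the cup haven't moved, and the arm is clear.

```bash
python3 -c "
from plant import ctrl
print(ctrl.sign_off())"
```

```text
the job is handed in; nothing more can be done
None
```

The red-tipped bolt was stood in the lane and ejected into the blue bin, the slide snapped back home by itself, nothing else was moved, and the job was handed in at about 17.7 s.

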